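Balance the serving paddle on its drying rest

ROBOT

A 6-joint arm with a two-finger parallel gripper is mounted at the origin on a cart in front of the work surface, level with it; the furniture and walls round the work are solid. World frame = base frame: x ahead of the robot, y to its left, z up, the work surface at z = 0. Lengths are in m, angles in rad, forces in N, time in s.
With the tool pointing down it reaches from about 0.275 to 0.975 m from the base axis. Payload 8.4 kg.
Tool frame: the origin (TCP) lies midway between the tips of the shut fingers; the grasp point (between the pads) lies 19 mm behind it (bot.tcp_to_grasp is the z of the grasp point in the tool frame, in m); z points along the fingers, y is the line along which they close (so a half turn about z gives the same grasp; the last joint's range is limited). The gripper opens to 92 mm and grips with 3 to 60 N. Pads are 20 mm wide; open, the fingers measure 128 mm over their backs; the gripper's body (75 mm by 189 mm) begins 69 mm behind the grasp point.
Start: joints at [1.327, 0.353, 1.633, -0, 1.155, -0.002], TCP at [0.15, 0.607, 0.19] pointing down, gripper open.
Joint ranges: [-2.63, 2.63], [-0.92, 2.1], [0.06, 2.66], [-1.3, 4.44], [0, 2.69], [-3.02, 3.02]. Speed limits (rad/s): [2.22, 2.22, 2.79, 3.14, 3.14, 3.14].

INTERFACE

Orientations are given as a 3x3 rotation matrix whose columns are the frame's x, y, z axes.
In Python, from bench import sensors, eyes, job, bot gives the robot as it stands.
- The arm moves only by the tool arm_command, never from a script. Its argument "series" is a list of rows, each an object with "angular": the turn, a rotation vector about the tool's x, y, z in degrees, a list of three; "slide": the shift along the tool's x, y, z in mm, a list of three; "hand": the finger opening in mm, from 0 to 91.9. In form: [{"angular": [ax, ay, az], "slide": [tx, ty, tz], "hand": hand}, ...]. A call has 1 to 12 rows; each row is the pose to reach, as a shift and turn from the pose commanded when the call began, along the tool's axes at that moment; what a row does not reach only later rows make up. A row lasts 1/8 s, in which the tool goes at most 62.5 mm and 10.7 degrees, less where a joint would pass 70% of its speed; a pose out of reach is approached as far as the arm can. A call with a gripper value outside its range is refused whole. The fingers move at their own pace and stop on an object; the grip force is fixed at half the most. Time passes only in rows, so rows that repeat a pose let the fingers close. It gives the time, the measured TCP pose, the force, the opening and the grip force at its end, in the units of the state.
- sensors.sense(): the state, without advancing time (a new reading comes with each control period).
- eyes.snapshot(name): name is "scene" or "side" or "wrist"; returns the picture (384x512x3 uint8, blue, green, red); there is no depth.
- eyes.camera_params(name): a dict with "fov_y" (degrees; the focal length in pixels is half the picture's height over the tangent of half this angle, whatever the lens; pixels are square), "cx", "cy" (the principal point, pixels), "rvec" (rotation vector, rad) and "tvec" (3), from world to camera coordinates, as OpenCV has them. Camera axes: x right, y down, z forward; pixel columns grow to the right and rows downward; lengths in m; the calibration is good to about 2 mm. A picture is of the moment at which its call begins: read the wrist's pose just before it. camera_params takes no time and is no camera call; for the wrist camera it gives the pose at the moment of the call.
- job.close_job(): hands the job in; it is judged then, once.
The state is a dict: "time": time; "joint_pos": joint angles; "joint_vel": joint speeds; "tau": joint torques, N m; "tcp_pos": TCP position; "tool_rot": TCP orientation; "wrist_force": force on the tool from outside, world axes, zero at the start; "moment": the same for the moment, N m; "width": finger opening in m; "grasp_force": force on a finger pad.
Only numpy, scipy, OpenCV 4.12 (cv2) and the standard library are available. Lean on these libraries where they do the work, as an engineer would, in place of code of your own. Each camera call takes 0.05 s, during which the arm holds its last target. There are 200 camera calls.

TASK

The serving paddle lies tipped on the crossbar of its drying rest, its handle end down on the worktop. Without lifting it off the bar, slide the paddle gently through the hoop until it balances, and leave it lying level on the bar by itself, both ends clear of the worktop, to dry. Leave the things around it where they are.

Things in the scene. Friction and masses are not known exactly. Their poses are not given: they have to be found in the camera images.
- bar_top (a point): Centre of the flat top of the crossbar of the steel drying rest (fixed). The top is 45 mm above the worktop, 14 mm wide along this point's x, long along its y. x is level and points across the bar, from the paddle's handle side to its blade side. The bar sits in rubber and gives up to 0.06 rad about its y, so a balanced paddle may lie up to 0.05 rad off level. Foot plate 100 x 130 x 8 mm.
- hoop_top (a point): Top middle of the round-bar hoop (8 mm thick) that stands on the bar, in the bar's plane; the paddle passes through it. Inside it is 60 mm wide (y) and 35 mm high above the bar top; this point, its outer top, is 88 mm above the worktop. Same axes as bar_top.
- handle_grip (a point): Point on the handle of the loose wooden serving paddle, 50 mm from the handle's end, mid-width and mid-thickness. x points along the paddle to the blade, z out of its top face. The handle is 240 mm long, 30 mm wide (y), 20 mm thick (z). At the start the bar crosses the paddle 150 mm from this point and the handle's end rests on the worktop, sloping 0.235 rad.
- blade (a point): Middle of the paddle's blade (120 mm long, 80 mm wide, 9 mm thick, underside flush with the handle's), 250 mm from handle_grip. The paddle weighs 0.45 to 0.6 kg. Steel hidden in the handle puts the balance point somewhere from 55 to 130 mm from handle_grip towards the blade. With it over the 14 mm bar the paddle stays level; else it tips until an end meets the worktop.
- mug_center (a point): Bystander: purple mug, 90 x 119 x 95 mm; point at its centre, half-way up.
- lemon_center (a point): Bystander: yellow lemon, 77 x 52 x 53 mm; point at its centre.
- timer_center (a point): Bystander: orange and cream kitchen timer, 58 mm across, 57 mm high; point at its centre.
- orange_center (a point): Bystander: orange, 80 mm; point at its centre.
Mind the look-alikes: they are no part of the job. Leave any orange or turquoise look-alike of the part that bears bar_top alone.

How it is judged:
By the outcome, as a careful person would: the job done as asked, in the order asked, and still so for the second after the job is handed in, with the robot touching nothing.
It also fails if it takes over 64 s, if anything falls off the work surface, if the arm or the gripper's body presses on something with over 40 N, if the wrist force passes 120 N, or if a joint passes its speed limit or range.

## Working session

There is one attempt and no reset: what is moved stays moved. The work goes in short steps, Python scripts to look and compute and a tool call to move; the robot and the scene stay as the last step left them, time stands still between calls to the robot, and variables do not carry over. Pictures are saved under pics/ and viewed, at most 13 in all, crops included, and the job is handed in when it is done.

Besides the shell and the picture viewer there is one more tool, called after "Emit:" by a JSON object that holds its "method" and its "body". arm_command: Moves the arm, as the interface text tells. Its arguments: {"type":"object","properties":{"series":{"type":"array"}},"required":["series"]}

```bash
mkdir -p pics; ls
python3 - <<'E'
from bench import sensors, eyes, job, bot
import cv2
a=eyes.snapshot("scene");b=eyes.snapshot("side")
cv2.imwrite("pics/scene.png",a);cv2.imwrite("pics/side.png",b)
for n in("scene","side","wrist"):print(n,eyes.camera_params(n))
s=sensors.sense();print(s);print(bot.tcp_to_grasp)
E
```

```text
pics
scene {'fov_y': 56.20808789805168, 'cx': 259.425520522248, 'cy': 192.33381595030164, 'rvec': array([ 0.04412663,  2.8105292 , -1.34052713]), 'tvec': array([0.50445836, 0.08356847, 1.17199429])}
side {'fov_y': 44.61071724723621, 'cx': 249.41507284631882, 'cy': 189.013961861866, 'rvec': array([-0.03860946,  2.77593169, -1.44522666]), 'tvec': array([0.49057269, 0.10123864, 1.80129281])}
wrist {'fov_y': 60.82546738141138, 'cx': 258.1856604344425, 'cy': 194.90766358547924, 'rvec': array([-2.28309942, -1.78806789, -0.25994739]), 'tvec': array([-0.62289267, -0.03199248,  0.39311611])}
{'time': 0.1, 'joint_pos': array([ 1.32656719e+00,  3.53531285e-01,  1.63398761e+00, -9.00826315e-07,
        1.15518904e+00, -2.38244881e-03]), 'joint_vel': array([ 0.00023472, -0.00105326, -0.00033871, -0.00203618, -0.00019389,
        0.00176436]), 'tau': array([-1.87131947e-03, -5.94901872e+01, -3.34931266e+01,  6.97986223e-02,
        1.83154066e-02, -3.53783754e-06]), 'tcp_pos': array([0.14957227, 0.60640258, 0.18969938]), 'tool_rot': array([[-9.70897443e-01,  2.39495477e-01, -2.68887054e-04],
       [ 2.39495628e-01,  9.70896839e-01, -1.08239289e-03],
       [ 1.83338947e-06, -1.11528976e-03, -9.99999378e-01]]), 'wrist_force': array([0.01435838, 0.07464413, 0.45313424]), 'moment': array([ 0.04694502, -0.00276598, -0.00542955]), 'grasp_force': 0.0, 'width': 0.09200933676831716}
-0.0187
```

View pics/scene.png

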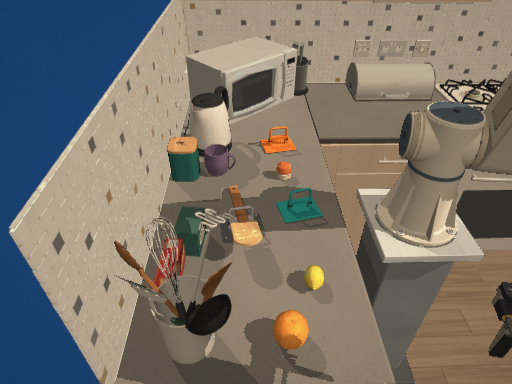

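View pics/side.png

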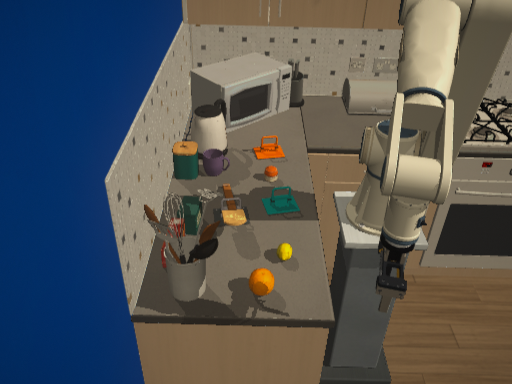

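The scene view shows the paddle with its brown handle running from (233,187) to the pale blade at (246,235). The grey rest is at about (243,225), with the teal and orange look-alikes at (300,207) and (278,143). I'll zoom in next.

```bash
cat > h.py <<'E'
from bench import sensors, eyes, job, bot
import cv2, numpy as np
def cam(n,p=None):
    p=p or eyes.camera_params(n); f=192/np.tan(np.radians(p['fov_y']/2))
    K=np.array([[f,0,p['cx']],[0,f,p['cy']],[0,0,1]]);R=cv2.Rodrigues(p['rvec'])[0];return K,R,np.array(p['tvec'])
def ray(n,uv,p=None):
    K,R,t=cam(n,p);d=R.T@np.linalg.inv(K)@np.array([uv[0],uv[1],1.]);return -R.T@t,d/np.linalg.norm(d)
def onz(n,uv,z,p=None):
    o,d=ray(n,uv,p);return o+d*(z-o[2])/d[2]
def proj(n,X,p=None):
    K,R,t=cam(n,p);q=K@(R@np.asarray(X,float)+t);return q[:2]/q[2]
E
python3 - <<'E'
from h import *
a=cv2.imread("pics/scene.png")
cv2.imwrite("pics/crop.png",cv2.resize(a[170:260,180:300],None,fx=6.6,fy=6.6,interpolation=cv2.INTER_CUBIC))
print(onz("scene",(234,187),.02),onz("scene",(246,243),.065),onz("scene",(300,215),0),onz("scene",(285,175),0))
for n in("scene","side"):print(proj(n,[0,0,0]),proj(n,[.5,0,0]),proj(n,[.5,.3,0]))
E
```

```text
[ 0.58826426 -0.15059541  0.02      ] [0.54849817 0.15700273 0.065     ] [ 3.71141341e-01 -2.30874464e-02  1.11022302e-16] [ 0.3997752  -0.24485483  0.        ]
[414.1740286 217.9694231] [260.93624738 220.52537182] [265.69746522 301.36157586]
[376.87779154 215.31822429] [247.01477275 211.76508267] [245.15046114 267.08711055]
```

View pics/crop.png

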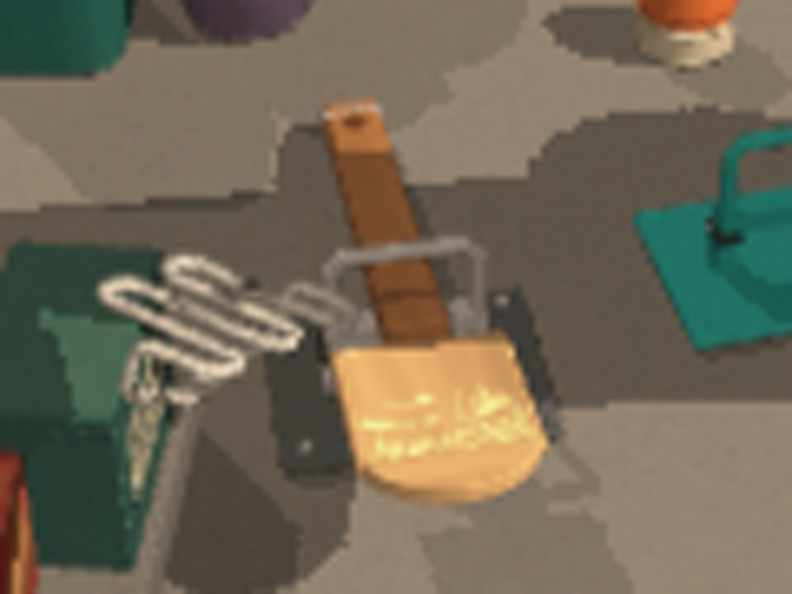

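The crop shows the handle end at about (233,186) px. The hoop spans roughly (230–254, 207–220), the blade is at about (231–263, 221–246), and a whisk or masher head hangs in front at about (210,216).

Run:
```python
from h import *
def tri(a,b):
    o1,d1=ray("scene",a);o2,d2=ray("side",b)
    A=np.stack([d1,-d2],1);s=np.linalg.lstsq(A,o2-o1,rcond=None)[0];p,q=o1+d1*s[0],o2+d2*s[1];return ((p+q)/2).round(3),np.linalg.norm(p-q).round(3)
print("masher",tri((210,216),(208,193)))
a=cv2.imread("pics/scene.png");b=cv2.imread("pics/side.png")
for n,im in(("scene",a),("side",b)):
    h=cv2.cvtColor(im,cv2.COLOR_BGR2HSV)
    x0,y0,x1,y1=(222,180,270,250) if n=="scene" else (215,178,252,228)
    m=cv2.inRange(h,(5,90,60),(25,255,255));mm=np.zeros_like(m);mm[y0:y1,x0:x1]=m[y0:y1,x0:x1]
    ys,xs=np.nonzero(mm);print(n,ys.min(),ys.max());
    for y in range(ys.min(),ys.max()+1,3):
        r=xs[ys==y]; print(y,r.min(),r.max(),end="; ")
    print()
cv2.imwrite("pics/sc.png",cv2.resize(b[130:320,140:340],None,fx=3,fy=3,interpolation=cv2.INTER_CUBIC))
print(tri((233.5,186),(228,185)))
```

```text
masher (array([0.618, 0.298, 0.298]), np.float64(0.005))
scene 185 246
185 230 236; 188 229 237; 191 229 238; 194 230 239; 197 231 240; 200 232 241; 203 232 242; 206 233 242; 209 240 244; 212 235 245; 215 236 246; 218 237 247; 221 238 256; 224 230 258; 227 230 259; 230 231 260; 233 232 261; 236 233 262; 239 233 261; 242 234 259; 245 240 254; 
side 183 227
183 223 228; 186 222 230; 189 223 230; 192 224 231; 195 224 232; Traceback (most recent call last):
  File "<stdin>", line 13, in <module>
    return umr_minimum(a, axis, None, out, keepdims, initial, where)
ValueError: zero-size array to reduction operation minimum which has no identity
```

Run:
```python
from h import *
s=sensors.sense();R=s['tool_rot'];p=s['tcp_pos']
o,d=ray("wrist",(258,195));print("cam in tool",R.T@(o-p),R.T@d, "right",R.T@cam("wrist")[1][0])
# paddle midline from scene rows
def top(uv):
    # intersect with z = .02+ s*sin, iterate
    z=.02
    for _ in range(20):
        P=onz("scene",uv,z); sdist=np.linalg.norm(P[:2]-E[:2]); z=.0195+np.tan(.235)*sdist
    return P
E=onz("scene",(233.2,186),.02)
pts=np.array([top(((a+b)/2,y)) for y,a,b in[(191,229,238),(197,231,240),(203,232,242),(212,235,245),(218,237,247),(230,231,260),(239,233,261)]])
print(E,pts)
```

```text
cam in tool [ 0.08189855 -0.00115798 -0.19491338] [-0.28726234 -0.00138316  0.95785095] right [-4.24277153e-04  9.99999648e-01  7.24193397e-04]
[ 0.59116084 -0.15632771  0.02      ] [[ 0.58909695 -0.11729423  0.0288586 ]
 [ 0.58133632 -0.07198131  0.03983106]
 [ 0.5756771  -0.02975503  0.05003041]
 [ 0.56558455  0.02878457  0.0642413 ]
 [ 0.55937019  0.06483357  0.07299551]
 [ 0.5493975   0.13059587  0.08892021]
 [ 0.54562035  0.17493518  0.09955816]]
```

Emit:
{"method": "arm_command", "body": {"series": [{"angular": [0, 0, 5.6], "slide": [-46, -41.3, -10], "hand": 91}, {"angular": [0, 0, 11.2], "slide": [-92, -82.6, -20], "hand": 91}, {"angular": [0, 0, 16.8], "slide": [-138, -124, -30], "hand": 91}, {"angular": [0, 0, 22.4], "slide": [-184, -165, -40], "hand": 91}, {"angular": [0, 0, 28], "slide": [-230, -206, -50], "hand": 91}, {"angular": [0, 0, 33.6], "slide": [-276, -248, -60], "hand": 91}, {"angular": [0, 0, 39.2], "slide": [-322, -289, -60], "hand": 91}, {"angular": [0, 0, 44.8], "slide": [-368, -330, -60], "hand": 91}, {"angular": [0, 0, 50.4], "slide": [-414, -372, -60], "hand": 91}, {"angular": [0, 0, 56], "slide": [-460, -413, -60], "hand": 91}, {"angular": [0, 0, 61.6], "slide": [-506, -454, -60], "hand": 91}, {"angular": [0, 0, 67.2], "slide": [-552, -496, -60], "hand": 91}]}}

```text
time: 1.6
tcp_pos: [0.5676, -0.0088, 0.2501]
tool_rot: [[-0.152, 0.988, -0.0], [0.988, 0.152, 0.0], [0.0, -0.0, -1.0]]
wrist_force: [0.5, 1.3, 0.3]
width: 0.0909
grasp_force: 0.0
```

Emit:
{"method": "arm_command", "body": {"series": [{"angular": [0, 0, 0], "slide": [0, 0, 0], "hand": 60}, {"angular": [0, 0, 0], "slide": [0, 0, 0], "hand": 60}]}}

```text
time: 1.85
tcp_pos: [0.5662, -0.0068, 0.2497]
tool_rot: [[-0.155, 0.988, -0.001], [0.988, 0.155, 0.0], [0.001, -0.001, -1.0]]
wrist_force: [-0.4, 1.1, -1.0]
width: 0.0728
grasp_force: 0.0
```

Run:
```python
from h import *
import pickle
s=sensors.sense();p=eyes.camera_params("wrist");a=eyes.snapshot("wrist");cv2.imwrite("pics/w1.png",a);pickle.dump((s,p),open("w1.pkl","wb"))
print(s['time'],s['tcp_pos'],s['tool_rot'],s['width'],s['wrist_force'],s['joint_pos'])
```

```text
1.85 [ 0.56619299 -0.00682289  0.2497072 ] [[-1.55271162e-01  9.87870843e-01 -1.43652443e-03]
 [ 9.87871661e-01  1.55271947e-01  4.51262673e-04]
 [ 6.68841182e-04 -1.34903370e-03 -9.99998866e-01]] 0.07284732883278314 [-0.40220686  1.08980395 -1.04891725] [-1.49901335e-02  2.10036544e-01  1.69230340e+00  4.54201541e-04
  1.24069587e+00 -1.71040092e-01]
```

View pics/w1.png

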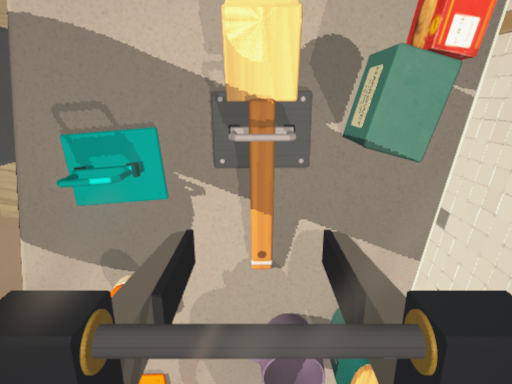

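The wrist view shows the handle end at about (262,268), the hoop at about (262,133) and the foot plate at (212–311, 90–167). The green box lies well to the right, at u>345.

Run:
```python
from h import *
import pickle
s,p=pickle.load(open("w1.pkl","rb"));a=cv2.imread("pics/w1.png");h=cv2.cvtColor(a,cv2.COLOR_BGR2HSV)
m=cv2.inRange(h,(3,110,50),(28,255,255))
rows=[];
for y in list(range(102,126,4))+list(range(144,262,6)):
    x=np.nonzero(m[y,235:290])[0]+235
    if len(x): rows.append((y,x.min(),x.max()));
print(rows[::4])
col=h[245:280,262];print([(245+i,*map(int,c)) for i,c in enumerate(a[255:275,262])][::1])
E0=onz("wrist",(262,269),.0195,p)
def top(uv):
    z=.02
    for _ in range(20):
        P=onz("wrist",uv,z,p); z=.0195+np.tan(.235)*np.linalg.norm(P[:2]-E0[:2])
    return P
P=np.array([top(((l+r+1)/2,y)) for y,l,r in rows]);
vx,vy,x0,y0=cv2.fitLine(P[:,:2].astype(np.float32),cv2.DIST_HUBER,0,.001,.001).ravel()
d=np.array([vx,vy])*np.sign(vy);print("end",E0,"dir",d)
off=(np.array([x0,y0])-E0[:2]);n=np.array([d[1],-d[0]]);print("offset of E0 from line",-off@n)
E1=E0[:2]+n*(off@n);print("widths",[np.linalg.norm(top((r+1,y))-top((l,y))).round(4) for y,l,r in rows[::4]])
H=onz("wrist",(262,131),.088,p);print("hoop",H,"along",(H[:2]-E1)@d,"lat",(H[:2]-E1)@n)
for uv in((230,131),(295,131)):print("hoop end",onz("wrist",uv,.084,p))
for uv in ((212,90),(311,90),(214,167),(310,167)):print("plate",onz("wrist",uv,.008,p))
G=E1+d*np.array(.05*np.cos(.235)) ;print("grip xy",G,E1, np.degrees(np.arctan2(d[1],d[0])))
```

```text
[(102, np.int64(249), np.int64(274)), (118, np.int64(249), np.int64(274)), (156, np.int64(250), np.int64(273)), (180, np.int64(250), np.int64(273)), (204, np.int64(251), np.int64(272)), (228, np.int64(251), np.int64(272)), (252, np.int64(251), np.int64(271))]
[(245, 49, 87, 150), (246, 49, 87, 150), (247, 52, 97, 163), (248, 64, 133, 214), (249, 70, 150, 228), (250, 71, 150, 228), (251, 166, 204, 238), (252, 216, 229, 241), (253, 217, 226, 236), (254, 159, 190, 226), (255, 81, 152, 225), (256, 70, 150, 228), (257, 70, 149, 227), (258, 64, 134, 209), (259, 114, 143, 178), (260, 138, 158, 172), (261, 142, 163, 176), (262, 143, 164, 178), (263, 141, 162, 177), (264, 139, 159, 174)]
end [ 0.59502833 -0.16372701  0.0195    ] dir [-0.16049935  0.98703593]
offset of E0 from line 1.0986936306841211e-08
widths [np.float64(0.0282), np.float64(0.0289), np.float64(0.0284), np.float64(0.0295), np.float64(0.0283), np.float64(0.0295), np.float64(0.0295)]
hoop [0.56196465 0.03836612 0.088     ] along 0.20477987962255956 lat -0.00019921253366751485
hoop end [0.527683  0.0325956 0.084    ]
hoop end [0.59751894 0.04354336 0.084     ]
plate [0.49306017 0.07168571 0.008     ]
plate [0.61743423 0.09116896 0.008     ]
plate [ 0.50718949 -0.02698713  0.008     ]
plate [ 0.6360678  -0.00676994  0.008     ]
grip xy [ 0.58722392 -0.11573168] [ 0.59502832 -0.16372701] 99.23588
```

Emit:
{"method": "arm_command", "body": {"series": [{"angular": [0, 2, 0], "slide": [-50, 2, 40], "hand": 62}, {"angular": [0, 5, -0.3], "slide": [-90, 4, 80], "hand": 62}, {"angular": [0, 5, -0.3], "slide": [-107.5, 4, 110], "hand": 62}, {"angular": [0, 5, -0.3], "slide": [-107.5, 4, 130], "hand": 62}, {"angular": [0, 5, -0.3], "slide": [-107.5, 4, 150], "hand": 62}, {"angular": [0, 5, -0.3], "slide": [-107.5, 4, 150], "hand": 62}, {"angular": [0, 5, -0.3], "slide": [-107.5, 4, 150], "hand": 62}]}}

```text
time: 2.78
tcp_pos: [0.5879, -0.1116, 0.1013]
tool_rot: [[-0.162, 0.987, -0.013], [0.983, 0.162, 0.086], [0.087, 0.001, -0.996]]
wrist_force: [0.3, 0.2, 0.9]
width: 0.062
grasp_force: 0.0
```

Run:
```python
from h import *
s=sensors.sense();p=eyes.camera_params("wrist");a=eyes.snapshot("wrist");cv2.imwrite("pics/w2.png",a)
E=np.array([.59503,-.16373]);d=np.array([-.1605,.98704]);n=np.array([d[1],-d[0]])
print(s['time'],s['tcp_pos'],s['tool_rot'],s['wrist_force'],s['width'])
T=s['tcp_pos'];print("along/lat of tcp",(T[:2]-E)@d,(T[:2]-E)@n)
print("to go (tool mm)",1000*s['tool_rot'].T@(np.array([*(E+d*.052),.008])-T))
```

```text
2.775 [ 0.58787178 -0.11160253  0.10125287] [[-0.16159869  0.98677093 -0.0129997 ]
 [ 0.98302347  0.16211695  0.08592409]
 [ 0.08689487  0.00110621 -0.99621687]] [0.29617661 0.20661393 0.8583978 ] 0.062049722914966125
along/lat of tcp 0.05260079653408432 0.0013010120867625455
to go (tool mm) [-8.69904163 -1.40514588 92.84666347]
```

View pics/w2.png

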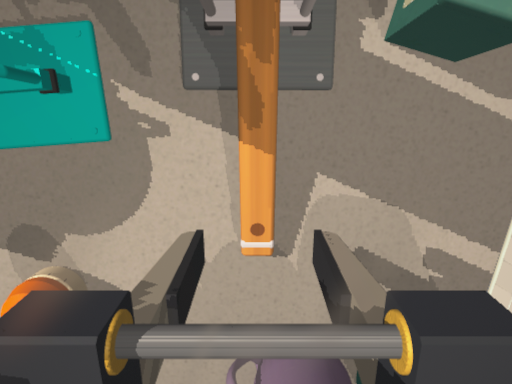

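The handle is centred between the fingers, with its end at (257,250), and the mug and timer are clear. I'll go down and grip.

Emit:
{"method": "arm_command", "body": {"series": [{"angular": [0, 0, 0], "slide": [-2, -1, 20], "hand": 62}, {"angular": [0, 0, 0], "slide": [-4, -1, 45], "hand": 62}, {"angular": [0, 0, 0], "slide": [-6, -1, 65], "hand": 62}, {"angular": [0, 0, 0], "slide": [-8, -1, 80], "hand": 62}, {"angular": [0, 0, 0], "slide": [-8.5, -1, 88], "hand": 62}, {"angular": [0, 0, 0], "slide": [-8.5, -1, 92], "hand": 62}, {"angular": [0, 0, 0], "slide": [-8.5, -1, 92], "hand": 62}]}}

```text
time: 3.7
tcp_pos: [0.5868, -0.1131, 0.008]
tool_rot: [[-0.16, 0.987, -0.014], [0.983, 0.161, 0.086], [0.087, 0.0, -0.996]]
wrist_force: [0.3, -0.1, -0.4]
width: 0.0619
grasp_force: 0.0
```

Emit:
{"method": "arm_command", "body": {"series": [{"angular": [0, 0, 0], "slide": [0, 0, 0], "hand": 45}, {"angular": [0, 0, 0], "slide": [0, 0, 0], "hand": 35}, {"angular": [0, 0, 0], "slide": [0, 0, 0], "hand": 28}, {"angular": [0, 0, 0], "slide": [0, 0, 0], "hand": 25}, {"angular": [0, 0, 0], "slide": [0, 0, 0], "hand": 25}, {"angular": [0, 0, 0], "slide": [0, 0, 0], "hand": 25}]}}

```text
time: 4.45
tcp_pos: [0.587, -0.1132, 0.0082]
tool_rot: [[-0.16, 0.987, -0.013], [0.983, 0.161, 0.086], [0.087, 0.001, -0.996]]
wrist_force: [-0.4, -0.4, 4.5]
width: 0.025
grasp_force: 2.2
```

Emit:
{"method": "arm_command", "body": {"series": [{"angular": [0, 0, 0], "slide": [0, 0, 0], "hand": 22}, {"angular": [0, 0, 0], "slide": [0, 0, 0], "hand": 22}, {"angular": [0, 0, 0], "slide": [0, 0, 0], "hand": 22}]}}

```text
time: 4.82
tcp_pos: [0.587, -0.1133, 0.0082]
tool_rot: [[-0.16, 0.987, -0.013], [0.983, 0.161, 0.086], [0.087, 0.001, -0.996]]
wrist_force: [-0.0, -1.4, 5.7]
width: 0.022
grasp_force: 2.8
```

Run:
```python
from h import *
s=sensors.sense();print(s['width'],s['grasp_force'],s['wrist_force'],s['moment'])
a=eyes.snapshot("wrist");b=eyes.snapshot("scene")
b=cv2.resize(b[150:270,190:300],None,fx=3.2,fy=3.2,interpolation=cv2.INTER_CUBIC)
cv2.imwrite("pics/w3.png",np.hstack([cv2.resize(a,(512,384))[:, 100:420],b[:384]]))
```

```text
0.021989558203898578 2.809610419794808 [-0.03468016 -1.44359711  5.7440725 ] [-0.16192568  0.06685618 -0.0074621 ]
```

View pics/w3.png

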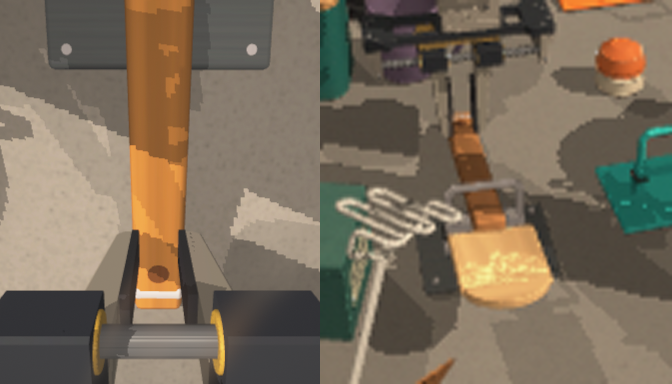

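Emit:
{"method": "arm_command", "body": {"series": [{"angular": [0, 0, 0], "slide": [0, 0, 0], "hand": 19}, {"angular": [0, 0, 0], "slide": [0, 0, 0], "hand": 19}, {"angular": [0, 0, 0], "slide": [0, 0, 0], "hand": 19}]}}

```text
time: 5.3
tcp_pos: [0.587, -0.1133, 0.0083]
tool_rot: [[-0.16, 0.987, -0.013], [0.983, 0.161, 0.086], [0.087, 0.001, -0.996]]
wrist_force: [0.2, -1.0, 5.7]
width: 0.0193
grasp_force: 2.9
```

Run:
```python
from h import *
s=sensors.sense();print(s['width'],s['grasp_force'],s['wrist_force'],s['moment'],s['tcp_pos'])
b=cv2.imread("pics/w3.png")
a=eyes.snapshot("wrist")[200:330,190:330];cv2.imwrite("pics/w4.png",cv2.resize(a,None,fx=4.5,fy=4.5,interpolation=cv2.INTER_CUBIC))
```

```text
0.019267844174460064 2.85026112862397 [ 0.16625333 -1.04521063  5.68617951] [-2.44681661e-01  5.40541234e-02 -1.51834226e-04] [ 0.58703732 -0.11329498  0.00825243]
```

View pics/w4.png

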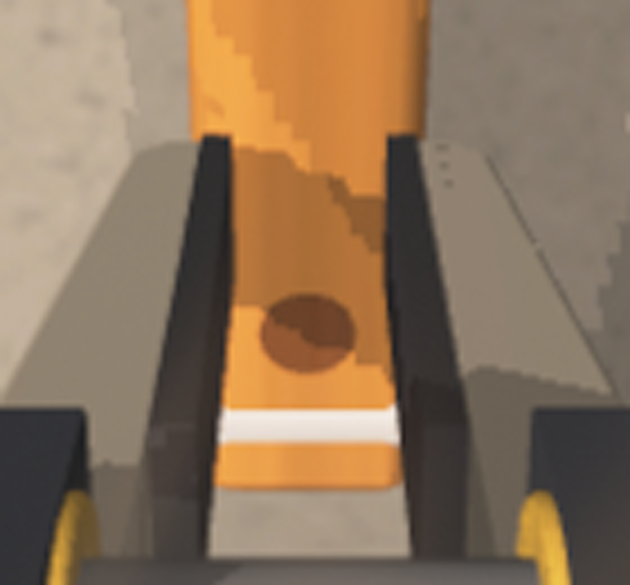

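The fingers look as if they lie over the top edges of the handle, at px (225–290, 230), rather than on its sides. The 5.7 N upward force agrees with that. I'll open and probe down in small steps.

Emit:
{"method": "arm_command", "body": {"series": [{"angular": [0, 0, 0], "slide": [0, 0, -3], "hand": 30}, {"angular": [0, 0, 0], "slide": [0, 0, -3], "hand": 45}, {"angular": [0, 0, 0], "slide": [0, 0, -3], "hand": 55}, {"angular": [0, 0, 0], "slide": [0, 0, -1], "hand": 55}, {"angular": [0, 0, 0], "slide": [0, 0, 0], "hand": 55}, {"angular": [0, 0, 0], "slide": [0, 0, 0], "hand": 55}]}}

```text
time: 6.1
tcp_pos: [0.5865, -0.113, 0.0077]
tool_rot: [[-0.16, 0.987, -0.014], [0.983, 0.161, 0.086], [0.087, -0.0, -0.996]]
wrist_force: [0.2, 0.3, -0.3]
width: 0.0552
grasp_force: 0.0
```

Run:
```python
from h import *
s=sensors.sense();p=eyes.camera_params("wrist");a=eyes.snapshot("wrist");cv2.imwrite("pics/w5.png",a)
print(s['width'],s['wrist_force'],s['tcp_pos'])
T=s['tcp_pos'];R=s['tool_rot'];w=s['width']/2
for z in(0,-.0187,-.024):
  for x in (-.01,.01):
    print(z,x,[proj("wrist",T+R@np.array([x,sy*w,z]),p).round(1) for sy in(1,-1)])
b=a[215:300,170:350];cv2.imwrite("pics/w5c.png",cv2.resize(b,None,fx=4.4,fy=4.4,interpolation=cv2.INTER_CUBIC))
```

```text
0.05520790570678477 [ 0.18872951  0.31302872 -0.31627337] [ 0.58645545 -0.11302411  0.00769746]
0 -0.01 [array([302.3, 241.9]), array([217.5, 242. ])]
0 0.01 [array([303.6, 213. ]), array([216.3, 213. ])]
-0.0187 -0.01 [array([306.4, 255.3]), array([213.7, 255.3])]
-0.0187 0.01 [array([307.9, 224. ]), array([212.4, 224. ])]
-0.024 -0.01 [array([307.7, 259.5]), array([212.6, 259.6])]
-0.024 0.01 [array([309.2, 227.5]), array([211.1, 227.5])]
```

View pics/w5c.png

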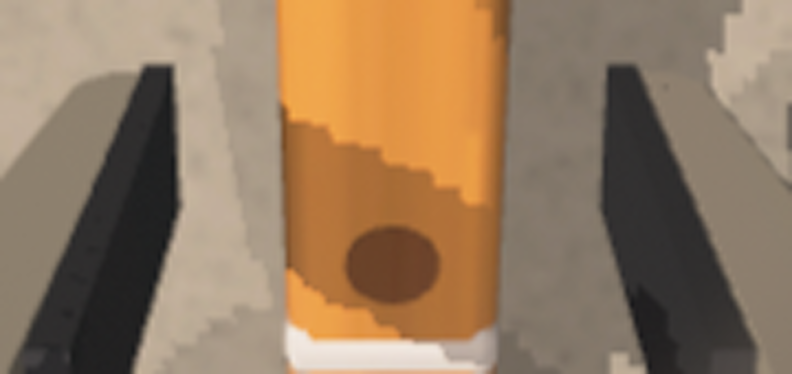

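The crop shows tip corners at about (209,230)–(211,262) left and (308,230)–(307,262) right. That puts the real fingertips about 27 mm behind the reported TCP. I'll confirm by probing just below reported z=0, watching the force.

Emit:
{"method": "arm_command", "body": {"series": [{"angular": [0, 0, 0], "slide": [0, 0, 3], "hand": 55}, {"angular": [0, 0, 0], "slide": [0, 0, 6], "hand": 55}, {"angular": [0, 0, 0], "slide": [0, 0, 7], "hand": 55}]}}

```text
time: 6.52
tcp_pos: [0.5863, -0.1124, 0.0006]
tool_rot: [[-0.16, 0.987, -0.014], [0.983, 0.161, 0.086], [0.087, -0.0, -0.996]]
wrist_force: [0.4, 1.0, -0.8]
width: 0.0545
grasp_force: 0.0
```

Emit:
{"method": "arm_command", "body": {"series": [{"angular": [0, 0, 0], "slide": [0, 0, 1], "hand": 55}, {"angular": [0, 0, 0], "slide": [0, 0, 2], "hand": 55}]}}

```text
time: 6.78
tcp_pos: [0.5865, -0.1123, -0.0011]
tool_rot: [[-0.16, 0.987, -0.014], [0.983, 0.161, 0.086], [0.087, 0.0, -0.996]]
wrist_force: [1.0, -0.4, 0.0]
width: 0.0551
grasp_force: 0.0
```

Emit:
{"method": "arm_command", "body": {"series": [{"angular": [0, 0, 0], "slide": [0, 0, 1], "hand": 55}, {"angular": [0, 0, 0], "slide": [0, 0, 2], "hand": 55}]}}

```text
time: 7.02
tcp_pos: [0.5865, -0.1122, -0.0031]
tool_rot: [[-0.16, 0.987, -0.014], [0.983, 0.161, 0.086], [0.087, 0.0, -0.996]]
wrist_force: [0.1, 0.2, 1.3]
width: 0.0551
grasp_force: 0.0
```

Emit:
{"method": "arm_command", "body": {"series": [{"angular": [0, 0, 0], "slide": [0, 0, 1], "hand": 55}, {"angular": [0, 0, 0], "slide": [0, 0, 2], "hand": 55}]}}

```text
time: 7.28
tcp_pos: [0.5864, -0.112, -0.0051]
tool_rot: [[-0.16, 0.987, -0.014], [0.983, 0.161, 0.086], [0.087, 0.0, -0.996]]
wrist_force: [-0.2, -1.3, 0.7]
width: 0.0547
grasp_force: 0.0
```

Emit:
{"method": "arm_command", "body": {"series": [{"angular": [0, 0, 0], "slide": [0, 0, 1], "hand": 55}, {"angular": [0, 0, 0], "slide": [0, 0, 2], "hand": 55}]}}

```text
time: 7.52
tcp_pos: [0.5864, -0.1118, -0.0071]
tool_rot: [[-0.16, 0.987, -0.014], [0.983, 0.161, 0.086], [0.087, 0.0, -0.996]]
wrist_force: [-0.3, -0.2, 0.4]
width: 0.0552
grasp_force: 0.0
```

Emit:
{"method": "arm_command", "body": {"series": [{"angular": [0, 2, 0], "slide": [-2, 0, 2], "hand": 55}, {"angular": [0, 4, 0], "slide": [-4, 0, 5], "hand": 55}, {"angular": [0, 4, 0], "slide": [-4, 0, 7], "hand": 55}, {"angular": [0, 4, 0], "slide": [-4, 0, 7], "hand": 55}]}}

```text
time: 8.02
tcp_pos: [0.5867, -0.115, -0.0146]
tool_rot: [[-0.159, 0.987, -0.025], [0.975, 0.161, 0.154], [0.156, -0.0, -0.988]]
wrist_force: [0.2, 0.5, -0.3]
width: 0.0548
grasp_force: 0.0
```

Emit:
{"method": "arm_command", "body": {"series": [{"angular": [0, 0, 0], "slide": [0, 0, 0], "hand": 38}, {"angular": [0, 0, 0], "slide": [0, 0, 0], "hand": 32}, {"angular": [0, 0, 0], "slide": [0, 0, 0], "hand": 26}, {"angular": [0, 0, 0], "slide": [0, 0, 0], "hand": 22}, {"angular": [0, 0, 0], "slide": [0, 0, 0], "hand": 20}, {"angular": [0, 0, 0], "slide": [0, 0, 0], "hand": 20}]}}

```text
time: 8.78
tcp_pos: [0.587, -0.115, -0.0143]
tool_rot: [[-0.159, 0.987, -0.025], [0.975, 0.161, 0.155], [0.157, 0.0, -0.988]]
wrist_force: [0.1, 0.8, 2.2]
width: 0.0294
grasp_force: 30.0
```

Firm grip: 29.4 mm opening at 30 N. Next I'll pivot the paddle about the bar to just short of level.

Emit:
{"method": "arm_command", "body": {"series": [{"angular": [0, -1.65, 0], "slide": [-0.9, 0, -4.5], "hand": 20}, {"angular": [0, -3.3, 0], "slide": [-1.7, 0, -9.1], "hand": 20}, {"angular": [0, -4.95, 0], "slide": [-2.4, 0, -13.6], "hand": 20}, {"angular": [0, -6.6, 0], "slide": [-3, 0, -18.2], "hand": 20}, {"angular": [0, -6.6, 0], "slide": [-3, 0, -18.2], "hand": 20}]}}

```text
time: 9.4
tcp_pos: [0.5879, -0.1206, 0.0036]
tool_rot: [[-0.162, 0.987, -0.006], [0.986, 0.162, 0.04], [0.041, 0.001, -0.999]]
wrist_force: [1.2, -0.5, -3.4]
width: 0.0295
grasp_force: 30.0
```

Run:
```python
from h import *
s=sensors.sense();print(s['width'],s['wrist_force'],s['moment'],s['tcp_pos'])
```

```text
0.029469510086780604 [ 1.23875505 -0.50219432 -3.43931811] [-0.45429036 -0.11747069 -0.08044733] [ 0.58794028 -0.12056089  0.00358857]
```

Emit:
{"method": "arm_command", "body": {"series": [{"angular": [0, -1.65, 0], "slide": [-0.8, 0, -4], "hand": 20}, {"angular": [0, -3.3, 0], "slide": [-1.6, 0, -8], "hand": 20}, {"angular": [0, -4.95, 0], "slide": [-2.4, 0, -12], "hand": 20}, {"angular": [0, -6.4, 0], "slide": [-3, 0, -16], "hand": 20}, {"angular": [0, -6.4, 0], "slide": [-3, 0, -16], "hand": 20}]}}

```text
time: 10.02
tcp_pos: [0.5885, -0.1242, 0.0192]
tool_rot: [[-0.161, 0.987, 0.012], [0.984, 0.162, -0.069], [-0.07, 0.0, -0.998]]
wrist_force: [-0.5, -0.6, -1.7]
width: 0.0297
grasp_force: 30.0
```

```bash
cat >> h.py <<'E'
def avg(k=6):
    F=[];M=[]
    for _ in range(k):
        s=sensors.sense();F.append(s['wrist_force']);M.append(s['moment']);eyes.snapshot("wrist")
    return s,np.mean(F,0).round(2),np.std(F,0).round(2),np.mean(M,0).round(3),np.std(M,0).round(3)
E
python3 - <<'E'
from h import *
s,*r=avg();print(r,s['tcp_pos'],s['tool_rot'])
eyes_im=eyes.snapshot("wrist");cv2.imwrite("pics/w6.png",eyes_im)
E
```

```text
[array([ 0.18,  1.09, -1.31]), array([0.43, 1.27, 0.5 ]), array([ 0.34 ,  0.068, -0.017]), array([0.175, 0.034, 0.043])] [ 0.58818094 -0.12432815  0.01872023] [[-1.59801449e-01  9.87090423e-01  1.07700316e-02]
 [ 9.84746150e-01  1.60163759e-01 -6.79896402e-02]
 [-6.88368914e-02 -2.59095846e-04 -9.97627894e-01]]
```

View pics/w6.png

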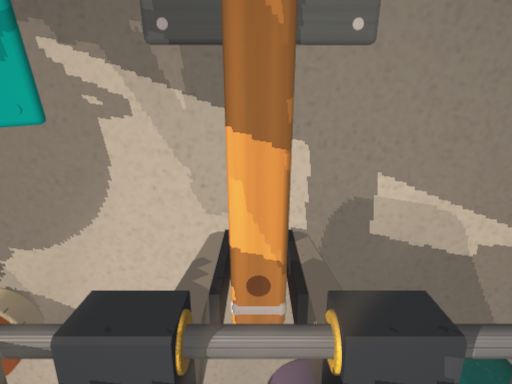

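The paddle is held almost level, resting on the bar, with the hoop still around the handle. I'll slide it slowly toward the blade side.

Emit:
{"method": "arm_command", "body": {"series": [{"angular": [0, 0, 0], "slide": [3, 0, -0.2], "hand": 20}, {"angular": [0, 0, 0], "slide": [7, 0, -0.5], "hand": 20}, {"angular": [0, 0, 0], "slide": [12, 0, -0.8], "hand": 20}, {"angular": [0, 0, 0], "slide": [17, 0, -1.2], "hand": 20}, {"angular": [0, 0, 0], "slide": [22, 0, -1.6], "hand": 20}, {"angular": [0, 0, 0], "slide": [27, 0, -2], "hand": 20}, {"angular": [0, 0, 0], "slide": [32, 0, -2.4], "hand": 20}, {"angular": [0, 0, 0], "slide": [37, 0, -2.7], "hand": 20}, {"angular": [0, 0, 0], "slide": [40, 0, -2.9], "hand": 20}, {"angular": [0, 0, 0], "slide": [40, 0, -2.9], "hand": 20}, {"angular": [0, 0, 0], "slide": [40, 0, -2.9], "hand": 20}]}}

```text
time: 11.75
tcp_pos: [0.5819, -0.0844, 0.019]
tool_rot: [[-0.16, 0.987, 0.011], [0.985, 0.16, -0.068], [-0.069, 0.0, -0.998]]
wrist_force: [0.4, 1.7, 1.7]
width: 0.0296
grasp_force: 30.0
```

```bash
cat >> h.py <<'E'
E1=np.array([.59503,-.16373]);D=np.array([-.1605,.98704]);NN=np.array([D[1],-D[0]])
def rep(k=10):
    s,F,sF,M,sM=avg(k);T=s['tcp_pos'];a=(T[:2]-E1)@D
    bar=.2030-a  # bar centre ahead of TCP (0.2048 measured, 0.2 by geometry)
    m=M[:2]@NN   # moment about lateral axis: force up at +a gives +?
    print("t",s['time'],"along",a.round(4),"z",T[2].round(4),"bar-tcp",bar.round(4),"F",F,sF,"M",M,sM,"m",m.round(3),"slope tool",np.degrees(np.arcsin(s['tool_rot'][2,0])).round(2))
    print("W*(d-c) =",(-F[2]*bar+m).round(3))
E
python3 -c "
from h import *
rep(12)"
```

```text
t 12.3 along 0.08 z 0.0191 bar-tcp 0.123 F [-0.18  2.87  1.3 ] [0.38 0.71 0.54] M [ 0.768  0.113 -0.036] [0.078 0.044 0.024] m 0.776 slope tool -3.99
W*(d-c) = 0.616
```

Emit:
{"method": "arm_command", "body": {"series": [{"angular": [0, 0, 0], "slide": [3, 0, -0.9], "hand": 20}, {"angular": [0, 0, 0], "slide": [7, 0, -1.4], "hand": 20}, {"angular": [0, 0, 0], "slide": [10.5, 0, -1.7], "hand": 20}, {"angular": [0, 0, 0], "slide": [10, 0, -1.7], "hand": 20}, {"angular": [0, 0, 0], "slide": [10, 0, -1.7], "hand": 20}]}}

```text
time: 12.98
tcp_pos: [0.5801, -0.0745, 0.0199]
tool_rot: [[-0.16, 0.987, 0.011], [0.985, 0.161, -0.068], [-0.069, -0.0, -0.998]]
wrist_force: [-0.2, 2.1, 0.2]
width: 0.0296
grasp_force: 30.0
```

```bash
python3 -c "
from h import *
rep(12)"
```

```text
t 13.525 along 0.09 z 0.0201 bar-tcp 0.113 F [-0.4   2.04 -0.9 ] [0.46 0.4  0.55] M [0.328 0.128 0.003] [0.045 0.032 0.024] m 0.344 slope tool -4.0
W*(d-c) = 0.446
```

Emit:
{"method": "arm_command", "body": {"series": [{"angular": [0, 0, 0], "slide": [0, 0, -0.5], "hand": 20}, {"angular": [0, 0, 0], "slide": [0, 0, -1], "hand": 20}, {"angular": [0, 0, 0], "slide": [0, 0, -1], "hand": 20}]}}

```text
time: 13.95
tcp_pos: [0.5804, -0.0751, 0.021]
tool_rot: [[-0.16, 0.987, 0.011], [0.985, 0.161, -0.069], [-0.07, 0.0, -0.998]]
wrist_force: [0.4, -0.4, -4.5]
width: 0.0298
grasp_force: 30.0
```

```bash
python3 -c "
from h import *
rep(12)"
```

```text
t 14.5 along 0.09 z 0.0211 bar-tcp 0.113 F [ 0.06 -0.29 -3.83] [0.35 0.45 0.37] M [-0.383  0.028  0.018] [0.073 0.025 0.029] m -0.374 slope tool -4.0
W*(d-c) = 0.059
```

Emit:
{"method": "arm_command", "body": {"series": [{"angular": [0, 0, 0], "slide": [4, 0, 0.2], "hand": 20}, {"angular": [0, 0, 0], "slide": [8, 0, -0.1], "hand": 20}, {"angular": [0, 0, 0], "slide": [12, 0, -0.4], "hand": 20}, {"angular": [0, 0, 0], "slide": [14, 0, -0.6], "hand": 20}, {"angular": [0, 0, 0], "slide": [14, 0, -0.6], "hand": 20}, {"angular": [0, 0, 0], "slide": [14, 0, -0.6], "hand": 20}]}}

```text
time: 15.3
tcp_pos: [0.5781, -0.0608, 0.0207]
tool_rot: [[-0.16, 0.987, 0.011], [0.985, 0.161, -0.068], [-0.069, 0.0, -0.998]]
wrist_force: [1.3, 1.8, -1.5]
width: 0.0302
grasp_force: 30.0
```

```bash
python3 -c "
from h import *
rep(16)"
```

```text
t 16.05 along 0.1041 z 0.0207 bar-tcp 0.0989 F [ 0.06  1.37 -2.25] [0.5  0.49 0.49] M [ 0.036  0.046 -0.003] [0.027 0.021 0.031] m 0.043 slope tool -4.0
W*(d-c) = 0.266
```

Emit:
{"method": "arm_command", "body": {"series": [{"angular": [0, 0, 0], "slide": [0, 0, 0.3], "hand": 20}, {"angular": [0, 0, 0], "slide": [0, 0, 0.6], "hand": 20}, {"angular": [0, 0, 0], "slide": [0, 0, 0.6], "hand": 20}, {"angular": [0, 0, 0], "slide": [0, 0, 0.6], "hand": 32}, {"angular": [0, 0, 0], "slide": [0, 0, 0.6], "hand": 34}, {"angular": [0, 0, 0], "slide": [0, 0, 0.6], "hand": 34}, {"angular": [0, 0, 0], "slide": [0, 0, 0.6], "hand": 34}]}}

```text
time: 16.98
tcp_pos: [0.5782, -0.0611, 0.0202]
tool_rot: [[-0.16, 0.987, 0.012], [0.985, 0.161, -0.069], [-0.07, 0.0, -0.998]]
wrist_force: [-0.4, 0.4, 0.8]
width: 0.0341
grasp_force: 0.0
```

Run:
```python
from h import *
s=sensors.sense();print(s['width'],s['wrist_force'])
a=eyes.snapshot("wrist");b=eyes.snapshot("scene")
b=cv2.resize(b[150:270,190:300],None,fx=3.2,fy=3.2,interpolation=cv2.INTER_CUBIC)
cv2.imwrite("pics/w7.png",np.hstack([a[:, 90:430],b[:384]]))
```

```text
0.0340598814585081 [-0.37009888  0.38465919  0.76182564]
```

View pics/w7.png

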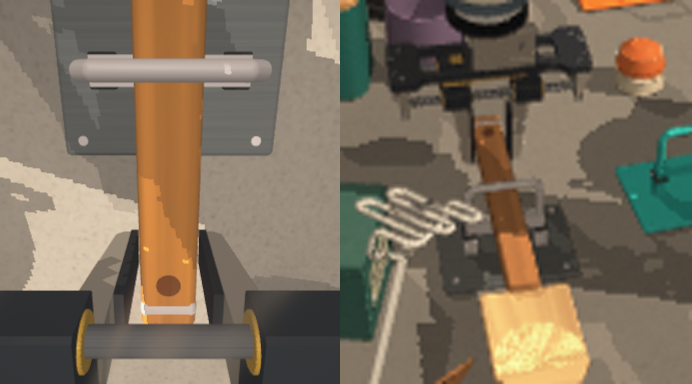

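After opening to 34 mm, the hole at (258,286) and the end stripe at row 309 are where they were while gripped, so the paddle is staying level on its own. I'll open further and check numerically before withdrawing.

Emit:
{"method": "arm_command", "body": {"series": [{"angular": [0, 0, 0], "slide": [0, 0, 0], "hand": 40}, {"angular": [0, 0, 0], "slide": [0, 0, 0], "hand": 48}, {"angular": [0, 0, 0], "slide": [0, 0, 0], "hand": 56}, {"angular": [0, 0, 0], "slide": [0, 0, 0], "hand": 56}, {"angular": [0, 0, 0], "slide": [0, 0, 0], "hand": 56}, {"angular": [0, 0, 0], "slide": [0, 0, 0], "hand": 56}]}}

```text
time: 17.82
tcp_pos: [0.5781, -0.0611, 0.0201]
tool_rot: [[-0.16, 0.987, 0.011], [0.985, 0.161, -0.069], [-0.07, 0.0, -0.998]]
wrist_force: [-0.4, -0.1, -0.4]
width: 0.0561
grasp_force: 0.0
```

```bash
cat > m.py <<'E'
from h import *
def stripe(a):
    c=a[270:330,250:268].astype(int).mean(1); i=np.nonzero(c[:,0]>130)[0]; return i+270
def hw(a,y):
    m=cv2.inRange(cv2.cvtColor(a,cv2.COLOR_BGR2HSV),(3,110,40),(28,255,255))[y];x=np.nonzero(m[215:305])[0]+215;return x.min(),x.max()
E
python3 - <<'E'
from m import *
s=sensors.sense();a=eyes.snapshot("wrist")
cv2.imwrite("pics/w8.png",a);w6=cv2.imread("pics/w6.png")
print(s['width'],s['wrist_force']);
for i in(w6,a):print(stripe(i),[hw(i,y) for y in(180,215,225)])
E
```

```text
0.05608887592487778 [-0.35465416 -0.11413438 -0.40712354]
[307 308 309 310 311 312 313] [(np.int64(227), np.int64(289)), (np.int64(228), np.int64(287)), (np.int64(229), np.int64(287))]
[306 307 308 309 310 311 312 313] [(np.int64(227), np.int64(289)), (np.int64(229), np.int64(288)), (np.int64(229), np.int64(287))]
```

Emit:
{"method": "arm_command", "body": {"series": [{"angular": [0, 0, 0], "slide": [0, 0, -5], "hand": 60}, {"angular": [0, 0, 0], "slide": [-1, 0, -15], "hand": 60}, {"angular": [0, 0, 0], "slide": [-3, 0, -35], "hand": 60}, {"angular": [0, 0, 0], "slide": [-5, 0, -65], "hand": 60}, {"angular": [0, 0, 0], "slide": [-8, 0, -100], "hand": 60}, {"angular": [0, 0, 0], "slide": [-10, 0, -140], "hand": 60}, {"angular": [0, 0, 0], "slide": [-12, 0, -180], "hand": 60}, {"angular": [0, 0, 0], "slide": [-14, 0, -210], "hand": 60}, {"angular": [0, 0, 0], "slide": [-14, 0, -230], "hand": 60}, {"angular": [0, 0, 0], "slide": [-14, 0, -230], "hand": 60}, {"angular": [0, 0, 0], "slide": [-14, 0, -230], "hand": 60}]}}

```text
time: 19.25
tcp_pos: [0.5772, -0.0591, 0.25]
tool_rot: [[-0.16, 0.987, 0.011], [0.985, 0.161, -0.069], [-0.07, -0.0, -0.998]]
wrist_force: [-0.0, -0.8, 0.1]
width: 0.06
grasp_force: 0.0
```

Run:
```python
from m import *
s=sensors.sense();p=eyes.camera_params("wrist");a=eyes.snapshot("wrist");b=eyes.snapshot("scene")
print(s['time'],s['tcp_pos'],s['wrist_force'])
b=cv2.resize(b[150:270,190:300],None,fx=3.2,fy=3.2,interpolation=cv2.INTER_CUBIC)
cv2.imwrite("pics/w9.png",np.hstack([a[:, 90:430],b[:384]]))
m=cv2.inRange(cv2.cvtColor(a,cv2.COLOR_BGR2HSV),(3,110,40),(28,255,255))
# slope: apparent handle width (30 mm) along rows -> depth -> z
K,R,t=cam("wrist",p);f=K[0,0];o=-R.T@t;P=[]
for y in range(60,270,5):
    x=np.nonzero(m[y,225:295])[0]+225
    if 20<len(x)<40:
        u=((x.max()+x.min())/2,y);dep=f*.0295/(x.max()-x.min()+1)
        d=R.T@np.linalg.inv(K)@np.array([*u,1]);P.append(o+d*dep)
P=np.array(P);A=(P[:,:2]-E1)@D;print(np.polyfit(A,P[:,2],1),A.min(),A.max(),P[:,2].round(3)[::6])
```

```text
19.25 [ 0.57723968 -0.05906126  0.24997065] [-0.0043774  -0.78548949  0.09084845]
[0.10447418 0.04596484] 0.05119352876117911 0.2116199019345064 [0.052 0.068 0.066 0.063]
```

View pics/w9.png

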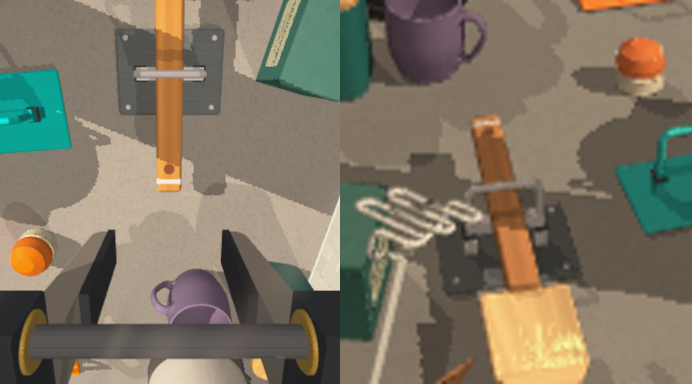

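The last view shows the paddle through the hoop and level, with heights of about 65 mm along the handle. The handle end at (258,185) is clear of its shadow, and the mug, timer and look-alikes are where they were. Handing in.

```bash
python3 -c "
from bench import job
print(job.close_job())"
```

```text
the job is handed in; nothing more can be done
None
```

I slid the paddle about 64 mm through the hoop and let go. It lay level on the bar by itself with both ends clear of the worktop when I handed the job in, about 19 s in; no verdict came back, and I saw nothing else moved.

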